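# Stack the parts tray and park the pair in the bench rails

### The job

Park these two trays for the next class: lift the loaded parts tray by its handle and mount it on the base tray, hooking its two toed lugs under the lips of the undercut sockets and letting the other end down so that its plain lugs drop into their sockets and it sits flush all round; and slide the base tray along the bench into the rails, under their lips, fully home against the end stop. Either job may come first. Set the tray down gently, without dropping or forcing it, keep the weight and the panels in it, and leave the tape, the pile of offcuts and the jar of dowels where they are.

Things in the scene. Friction and masses are not known exactly. Their poses are not given: they have to be found in the camera images.
- tray_mid (a point): Centre of the loose grey parts tray, 29 mm above its lug tips, which stand on the bench: 120 mm along its x, 180 mm along its y, z up out of its open top; rim 58 mm above the lug tips, walls 4 mm, floor from 12 to 16 mm above the lug tips; a cross wall at the middle. Tray and load weigh 0.45 to 0.65 kg. The load is uneven: the heavier may be in either half
- tray_lug (a point): Tip of one of the parts tray's two plain lugs, the one at tray x = +46.5, y = +76.5 mm; the other is at x = -46.5. Round and tapered, sticking 12 mm down from the floor, 14 mm across at the root, 10 mm at the tip. Axes as the tray's
- tray_toe (a point): Outer end, underneath, of the toe of one of the parts tray's two toed lugs, at tray x = +46.5, y = -83 mm; the other is at x = -46.5. The lug is a post 14 mm wide along x, from y = -64 to -76 mm, 12 mm down from the floor; its toe, 3.5 mm thick, juts 7 mm outwards (-y) at the tip. Axes as the tray's
- handle (a point): Centre of the parts tray's fixed carrying handle, a flat-sided wooden bar across the tray over its middle: 112 mm along the tray's x, 16 mm along its y, 20 mm high, 125 mm above the lug tips, on an upright strap 22 mm wide at each end; nothing lies within 50 mm below it. Axes as the tray's
- base_mid (a point): Centre of the loose base tray, half-way up its 50 mm height. Grey tray, 120 mm along its x, 180 mm along its y, z up, 0.35 to 0.55 kg; a runner 6 mm high, 10 mm wide, corners rounded, along the foot of both long sides (140 mm over both). It holds cut card below the rim. With the parts tray seated, that tray's floor rests on this rim, +y ends together, and point tray_mid is 42 mm above this point
- base_socket (a point): Middle of the mouth (at rim height) of one of the base tray's two plain sockets, at base x = +46.5, y = +76.5 mm; the other is at x = -46.5. Square, 18.5 mm wide, 16 mm deep, in corner blocks flush with the rim. Axes as the base tray's
- base_undercut (a point): Middle of the mouth (at rim height) of one of the base tray's two undercut sockets, at base x = +46.5, y = -64 mm; the other is at x = -46.5. The mouth is 18.5 mm along x, 28 mm along y (-50 to -78 mm), 20 mm deep; below a 4 mm thick lip along its outer edge the pocket runs on to y = -86 mm, to take the toe. Axes as the base tray's
- rails: Two aluminium rails and an end stop, screwed to the bench. Origin on the bench, below the centre of the base tray when home. They run along y, mouth towards +y, end stop's face at y = -90 mm, 30 mm high. Inner faces 148 mm apart, 13.5 mm high; from y = +55 mm inwards lips 4 mm thick, undersides 9.5 mm above the bench, reach over the runners, 127 mm between them
- rails_mouth (a point): Middle of the rails' open mouth, on the bench, at rails y = +125 mm; the rails flare from 148 mm apart at y = +75 to about 196 mm here. The base tray starts just in front of it, roughly in line, its undercut end (-y) towards the rails
- weight: Steel gluing weight in one compartment of the parts tray, 56 x 34 x 9 mm with a stub on top; origin under its centre
- panels: Stack of cut card wall panels in the other compartment, 72 x 56 x 22 mm; origin under its centre
- tape: Roll of tape lying flat, a cardboard-coloured ring 90 mm across, 22 mm high, beyond the trays; leave it; origin under its centre
- offcuts: Pile of card offcuts, 75 x 50 x 24 mm, beyond the parts tray; leave it; origin under its centre
- dowel_jar: Glass jar 72 mm across, 100 mm high, its thin dowels reaching 195 mm, beyond the parts tray; leave it; origin under its centre
Things that resemble listed ones, but are neither listed nor needed, are in the scene too. Of the things shaped like the weight, the steel one is meant.

How it is judged (in metres and radians):
At the end, for the whole second after the job is handed in: The base tray is between the rails under their lips, within 6 mm of the end stop; the parts tray sits in its sockets, within 4 mm sideways, 2 mm of its seated height and 0.02 rad of level with it; weight and panels are in the parts tray; both trays at rest (y of base_mid in the frame of rails between -0.01 and 0.006 m and x of base_mid in the frame of rails between -0.006 and 0.006 m and z of base_mid in the frame of rails between 0.02 and 0.0275 m and angle between the y axis of base_mid and the y axis of rails, either way round below 0.06 rad and z of tray_mid in the frame of base_mid between 0.04 and 0.044 m and x of tray_mid in the frame of base_mid between -0.004 and 0.004 m and y of tray_mid in the frame of base_mid between -0.004 and 0.004 m and angle between the y axis of tray_mid and the y axis of base_mid, either way round below 0.05 rad and angle between the z axis of tray_mid and the z axis of base_mid, either way round below 0.02 rad and angle between base_mid's own z axis and vertical below 0.03 rad and x of weight in the frame of tray_mid between -0.056 and 0.056 m and y of weight in the frame of tray_mid between -0.086 and 0.086 m and z of weight in the frame of tray_mid between -0.03 and 0.015 m and x of panels in the frame of tray_mid between -0.056 and 0.056 m and y of panels in the frame of tray_mid between -0.086 and 0.086 m and z of panels in the frame of tray_mid between -0.03 and 0.015 m and linear speed of each of parts_tray, base_tray below 0.02 m/s); the robot touches nothing.
It fails at once if the parts tray dropped onto or rammed into the base tray (over 40 N between them) (contact force between parts_tray and base_tray above 40 N).
It fails at once if the tape, the offcuts or the jar shoved more than 30 mm (distance of any of tape, offcuts, dowel_jar from where it was at the start of the episode above 0.03 m).
It also fails if it takes over 67 s, if anything falls off the work surface, if the arm or the gripper's body presses on something with over 40 N, if the wrist force passes 120 N, or if a joint passes its speed limit or range.

### The arm

A 6-joint arm with a two-finger parallel gripper is mounted at the origin on the work surface. World frame = base frame: x ahead of the robot, y to its left, z up, the work surface at z = 0. Lengths are in m, angles in degrees, forces in N, time in s.
With the tool pointing down it reaches from about 0.25 to 0.725 m from the base axis. Payload 9.7 kg.
Tool frame: the origin (TCP) lies at the very end of the fingers, on their centre line; the grasp point (between the pads) lies 19 mm behind it; z points along the fingers, y is the line along which they close (so a half turn about z gives the same grasp; the last joint's range is limited). The gripper opens to 85 mm and grips with 20 to 120 N. Pads are 22 mm wide; open, the fingers measure 114 mm over their backs; the gripper's body (76 mm by 85 mm) begins 54 mm behind the grasp point. The pads swing forward as they close: fully open they stand 13 mm farther back than shut.
Start: joints at [-64.458, 4.979, 10.078, 95.1, 0, 90], TCP at [0.237, -0.496, 0.231] pointing down, gripper open.
Joint ranges: [-179.16, 179.16], [-48.56, 103.87], [-65.8, 70.77], [-126.05, 130.52], [-82.76, 87.17], [-180, 180]. Speed limits (degrees/s): [127.2, 127.2, 147.25, 180, 180, 180].

### API

Orientations are given as [roll, pitch, yaw] about the fixed x, y, z axes, in that order (R = Rz(yaw) Ry(pitch) Rx(roll)).
In Python, from workcell import bot gives the robot as it stands.
- The arm moves only by the tool arm_command, never from a script. Its argument "series" is a list of rows, each a list of 4 numbers: the shift along the tool's x, y, z in m, then the turn about the tool's z in rad. A call has exactly 5 rows; each row is the pose to reach, as a shift and turn from the pose commanded when the call began, along the tool's axes at that moment; what a row does not reach only later rows make up. A row lasts 1/10 s, in which the tool goes at most 50 mm and 8.59 degrees, less where a joint would pass 70% of its speed; a pose out of reach is approached as far as the arm can. A call with a gripper value outside its range is refused whole. "hand" is the finger opening in m, from 0 to 0.0854, set as the call begins (left out, the last holds). The fingers move at their own pace and stop on an object; "grip_force" is the grip in N (left out, the last holds). Time passes only in rows, so rows that repeat a pose let the fingers close, or fill a call up. It gives the time, the measured TCP pose, the force, the opening and the grip force at its end, in the units of the state.
- bot.get_obs(): the state, without advancing time (a new reading comes with each control period).
- bot.camera(name): name is "scene" or "side" or "wrist"; returns a dict with "color" (420x560x3 uint8, blue, green, red), "camera_matrix" (3x3 intrinsics, pixels), "dist_coeffs" ([k1, k2, p1, p2, k3] as OpenCV has them; the pictures are not rectified), "xyz" and "orientation" of the camera in the world; the wrist camera has in their place "T_tool_cam" (4x4, takes a point from camera to tool coordinates, whose origin is the TCP and whose axes are the flange's). Camera axes: x right, y up, looking along -z (the intrinsics and any distortion apply to the point x, -y, -z); pixel columns grow to the right and rows downward; lengths in m; the calibration is good to about 2 mm. A picture is of the moment at which its call begins: read the wrist's pose just before it. There is no depth.
- bot.job_done(): hands the job in; it is judged then, once.
Trained networks look in the newest picture that a camera, given by its name, has taken for a name from the list of things; names that differ only in an ending like _2 or _b are one class to them, and where a whole thing is asked for, a point or a joint stands for the part that bears it (a point fixed in the world has none). Each returns a list of dicts, best first, with "confidence" (0 to 1); they miss things now and then, are a little off and sometimes report something else, mostly with a low value. They report only what shows in the picture. A call takes as long as a camera call. They do not tell look-alikes from the thing itself.
- bot.find_in(camera, target): "location" ([column, row] in pixels, amid what is visible of it).
- bot.mark_of(camera, target): "location" ([column, row] in pixels: a listed point, or the origin of a listed thing).
The state is a dict: "time": time; "q": joint angles; "qd": joint speeds; "joint_efforts": joint torques, N m; "ee_pos": TCP position; "tcp_rot": TCP orientation; "wrist_force": force on the tool from outside, world axes, zero at the start; "torque": the same for the moment, N m; "opening": finger opening in m; "grasp_force": force on a finger pad.
Only numpy, scipy, OpenCV 4.12 (cv2) and the standard library are available. Lean on these libraries where they do the work, as an engineer would, in place of code of your own. Each camera call takes 0.05 s, during which the arm holds its last target. There are 200 camera calls.

## Working session

There is one attempt and no reset: what is moved stays moved. The work goes in short steps, Python scripts to look and compute and a tool call to move; the robot and the scene stay as the last step left them, time stands still between calls to the robot, and variables do not carry over. Pictures are saved under pics/ and viewed, at most 10 in all, crops included, and the job is handed in when it is done.

Besides the shell and the picture viewer there is one more tool, called after "Request:" by a JSON object that holds its "api" and its "payload". arm_command: Moves the arm, as the interface text tells. Its arguments: {"type":"object","properties":{"series":{"type":"array"},"hand":{"type":"number"},"grip_force":{"type":"number"}},"required":["series"]}

```bash
ls; mkdir -p pics; cat > h.py <<'E'
import numpy as np, cv2
from scipy.spatial.transform import Rotation as R
from workcell import bot
def cam(name,save=None):
    o=bot.get_obs(); c=bot.camera(name)
    if save: cv2.imwrite('pics/'+save,c['color'])
    if name=='wrist':
        T=np.eye(4); T[:3,:3]=R.from_euler('xyz',o['tcp_rot'],degrees=True).as_matrix(); T[:3,3]=o['ee_pos']
        T=T@np.array(c['T_tool_cam'])
    else:
        T=np.eye(4); q=np.array(c['orientation']); 
        T[:3,:3]=q if q.shape==(3,3) else R.from_euler('xyz',q,degrees=True).as_matrix() if q.size==3 else R.from_quat(q).as_matrix()
        T[:3,3]=c['xyz']
    return c,T
def ray(c,T,px):
    u=cv2.undistortPoints(np.array([[px]],float),np.array(c['camera_matrix']),np.array(c['dist_coeffs']))[0,0]
    d=T[:3,:3]@np.array([u[0],-u[1],-1.]); return T[:3,3],d/np.linalg.norm(d)
def atz(c,T,px,z):
    o,d=ray(c,T,px); return o+d*(z-o[2])/d[2]
def proj(c,T,P):
    p=(np.atleast_2d(P)-T[:3,3])@T[:3,:3]; p=p*[1,-1,-1]
    return cv2.projectPoints(p.reshape(-1,1,3),np.zeros(3),np.zeros(3),np.array(c['camera_matrix']),np.array(c['dist_coeffs']))[0].reshape(-1,2)
E
python3 - <<'E'
from h import *
H=dict(tray_mid=.029,tray_lug=0,tray_toe=0,handle=.125,base_mid=.025,base_socket=.05,base_undercut=.05,rails=0,rails_mouth=0,weight=.016,panels=.016,tape=0,offcuts=0,dowel_jar=0)
print({k:v for k,v in bot.get_obs().items()})
for n in ['scene','side']:
    c,T=cam(n,n+'0.png'); print(n,c['xyz'],c['orientation'])
    for k,z in H.items():
        print(k,[(np.round(d['location']).astype(int).tolist(),round(d['confidence'],2),atz(c,T,d['location'],z).round(3).tolist()) for d in bot.mark_of(n,k)[:4]])
E
```

```text
pics
{'time': 0.0, 'q': array([-6.44578258e+01,  5.01248496e+00,  1.00345146e+01,  9.50980028e+01,
        6.43460659e-04,  9.00020204e+01]), 'qd': array([ 0.06327512, -0.08285694, -0.00626677, -0.01393339,  0.06305491,
        0.01568463]), 'joint_efforts': array([-2.63185511e-04, -5.20396757e+01,  4.64796853e+01,  1.66086538e-02,
       -3.30932960e-05, -1.36614381e-05]), 'ee_pos': array([ 0.23705633, -0.49605149,  0.23057031]), 'tcp_rot': array([-1.79924027e+02, -6.40781065e-04,  2.55401529e+01]), 'wrist_force': array([-0.22283131,  0.47388815,  0.59441628]), 'torque': array([0.00741667, 0.02902472, 0.05321694]), 'grasp_force': 0.0, 'opening': 0.08569717914140323}
scene [ 1.08375396 -0.38993461  0.65152057] [52.73441797  0.36362742 52.87230007]
tray_mid [([389, 269], 0.74, [0.737, 0.152, 0.029]), ([350, 187], 0.68, [0.459, 0.309, 0.029])]
tray_lug [([379, 194], 0.85, [0.506, 0.385, 0.0])]
tray_toe [([335, 214], 0.88, [0.498, 0.222, 0.0]), ([252, 255], 0.2, [0.493, -0.041, 0.0])]
handle [([352, 159], 0.73, [0.462, 0.3, 0.125])]
base_mid [([250, 260], 0.79, [0.526, -0.066, 0.025]), 
[... 1130 characters left out ...]
6, -0.05, 0.025]), ([236, 370], 0.2, [0.516, 0.39, 0.025])]
base_socket [([236, 218], 0.81, [0.563, 0.012, 0.05])]
base_undercut [([246, 186], 0.93, [0.557, -0.108, 0.05]), ([154, 358], 0.23, [0.661, 0.392, 0.05])]
rails []
rails_mouth [([273, 320], 0.34, [0.461, 0.256, 0.0])]
weight [([219, 283], 0.95, [0.581, 0.179, 0.016]), ([276, 321], 0.83, [0.454, 0.269, 0.016]), ([268, 278], 0.69, [0.478, 0.157, 0.016]), ([390, 347], 0.66, [0.236, 0.318, 0.016])]
panels [([267, 359], 0.66, [0.465, 0.356, 0.016]), ([238, 373], 0.57, [0.513, 0.391, 0.016])]
tape [([155, 287], 0.75, [0.72, 0.186, -0.0])]
offcuts [([164, 316], 0.68, [0.683, 0.261, 0.0])]
dowel_jar [([153, 359], 0.67, [0.679, 0.364, 0.0])]
```

View pics/scene0.png

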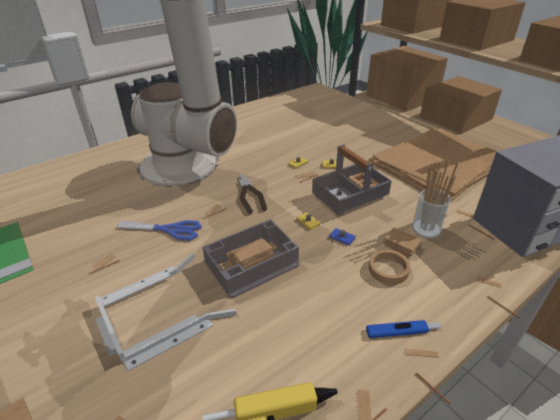

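View pics/side0.png

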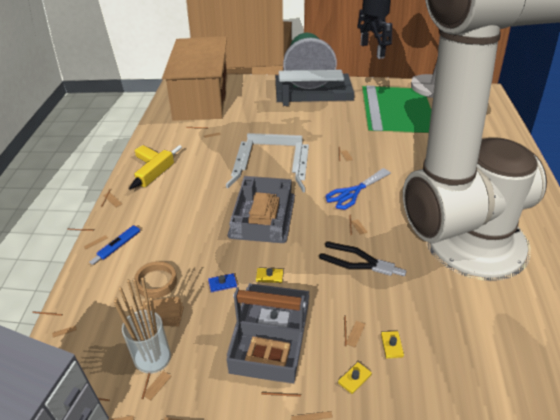

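The scene shows the base tray at about (250,260) in front of the rails, whose frame spans (100–235, 255–360). The parts tray is at (350,187), with a wooden handle. The side view shows the steel weight at (276,317), in the toe-end half, and the panels at (267,355). I'll slide the base in first, and I'll start by moving above it to measure the rails.

Request:
{"api": "arm_command", "payload": {"series": [[0.04, -0.019, -0.012, -0.12], [0.08, -0.038, -0.024, -0.24], [0.12, -0.057, -0.036, -0.36], [0.16, -0.076, -0.048, -0.48], [0.2, -0.095, -0.06, -0.6]], "hand": 0.085}}

```text
time: 2.0
ee_pos: [0.3774, -0.3228, 0.2919]
tcp_rot: [180.0, 0.0, 60.2]
wrist_force: [0.3, -1.2, -0.2]
opening: 0.0844
grasp_force: 0.0
```

```bash
cat >> h.py <<'E'
def go(p,psi):
    o=bot.get_obs(); e=np.array(o['ee_pos']); a=np.radians(o['tcp_rot'][2]); d=np.array(p)-e
    print('t',round(o['time'],2),'ee',e.round(4),'psi',round(np.degrees(a),2),'-> tool',np.round([d[0]*np.cos(a)+d[1]*np.sin(a),d[0]*np.sin(a)-d[1]*np.cos(a),-d[2]],4),'turn',round(-(np.radians(psi)-a),4),'F',np.round(o['wrist_force'],1),'open',round(o['opening'],4))
E
python3 - <<'E'
from h import *
go([.52,-.15,.36],90)
E
```

```text
t 2.0 ee [ 0.3774 -0.3228  0.2919] psi 60.18 -> tool [ 0.2208  0.0378 -0.0681] turn -0.5204 F [ 0.3 -1.2 -0.2] open 0.0844
```

Request:
{"api": "arm_command", "payload": {"series": [[0.044, 0.0076, -0.0136, -0.104], [0.088, 0.0152, -0.0272, -0.208], [0.132, 0.0228, -0.041, -0.312], [0.177, 0.0304, -0.0545, -0.416], [0.221, 0.038, -0.068, -0.52]]}}

```text
time: 2.5
ee_pos: [0.5212, -0.1504, 0.36]
tcp_rot: [180.0, 0.0, 90.0]
wrist_force: [0.4, -1.4, 0.1]
opening: 0.0844
grasp_force: 0.0
```

```bash
python3 - <<'E'
from h import *
c,T=cam('wrist','w1.png'); print(T.round(3).tolist()); go([.52,-.15,.36],90)
for k,z in dict(rails=0,rails_mouth=0,base_mid=.025,base_socket=.05,base_undercut=.05).items():
    print(k,[(np.round(d['location'],1).tolist(),round(d['confidence'],2),atz(c,T,d['location'],z).round(4).tolist()) for d in bot.mark_of('wrist',k)[:4]])
E
```

```text
[[1.0, 0.001, -0.001, 0.522], [-0.0, 0.962, 0.272, -0.082], [0.001, -0.272, 0.962, 0.502], [0.0, 0.0, 0.0, 1.0]]
t 2.55 ee [ 0.5245 -0.1462  0.3606] psi 90.52 -> tool [-0.0037 -0.0045  0.0006] turn 0.009 F [2.1 2.7 0.7] open 0.085
rails []
rails_mouth []
base_mid [([273.6, 96.8], 0.62, [0.5146, -0.0566, 0.025])]
base_socket [([313.1, 37.6], 0.94, [0.5639, 0.0112, 0.05])]
base_undercut [([303.7, 150.3], 0.95, [0.555, -0.126, 0.05])]
```

View pics/w1.png

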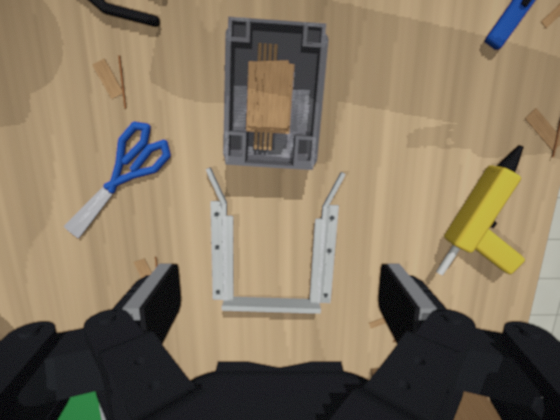

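```bash
python3 - <<'E'
from h import *
im=cv2.imread('pics/w1.png')[155:325,195:355]
cv2.imwrite('pics/w1c.png',cv2.resize(im,None,fx=3.5,fy=3.5,interpolation=cv2.INTER_CUBIC))
for _ in range(3): go([.52,-.15,.36],90)
c,T=cam('wrist'); go([.52,-.15,.36],90); print(T.round(4).tolist())
for k,z in dict(base_socket=.05,base_undercut=.05).items():
    print(k,[(np.round(d['location'],1).tolist(),atz(c,T,d['location'],z).round(4).tolist()) for d in bot.mark_of('wrist',k)[:4]])
for n in ['scene','side']:
  c,T=cam(n)
  for k,z in dict(base_socket=.05,base_undercut=.05).items():
    print(n,k,[(np.round(d['location'],1).tolist(),atz(c,T,d['location'],z).round(4).tolist()) for d in bot.mark_of(n,k)[:2]])
E
```

```text
t 2.8 ee [ 0.5198 -0.1527  0.359 ] psi 89.64 -> tool [ 0.0027  0.0001 -0.001 ] turn -0.0063 F [-0.8  0.1 -0.1] open 0.0851
t 2.8 ee [ 0.5198 -0.1527  0.359 ] psi 89.64 -> tool [ 0.0027  0.0001 -0.001 ] turn -0.0063 F [-0.8  0.1 -0.1] open 0.0851
t 2.8 ee [ 0.5198 -0.1527  0.359 ] psi 89.64 -> tool [ 0.0027  0.0001 -0.001 ] turn -0.0063 F [-0.8  0.1 -0.1] open 0.0851
t 2.85 ee [ 0.5196 -0.1529  0.3592] psi 89.61 -> tool [ 0.0029  0.0003 -0.0008] turn -0.0069 F [-0.6  0.4  0.4] open 0.085
[[1.0, 0.0057, 0.0019, 0.5209], [-0.006, 0.9624, 0.2715, -0.0842], [-0.0003, -0.2715, 0.9624, 0.5014], [0.0, 0.0, 0.0, 1.0]]
base_socket []
base_undercut [([304.3, 149.7], [0.5541, -0.1275, 0.05])]
scene base_socket [([289.9, 243.4], [0.5591, 0.0201, 0.05]), ([359.6, 186.5], [0.4935, 0.3098, 0.05])]
scene base_undercut [([232.8, 273.2], [0.5596, -0.1299, 0.05]), ([388.6, 268.7], [0.7472, 0.1354, 0.05])]
side base_socket [([235.3, 219.4], [0.5656, 0.0152, 0.05])]
side base_undercut [([248.9, 184.5], [0.5497, -0.1164, 0.05])]
```

View pics/w1c.png

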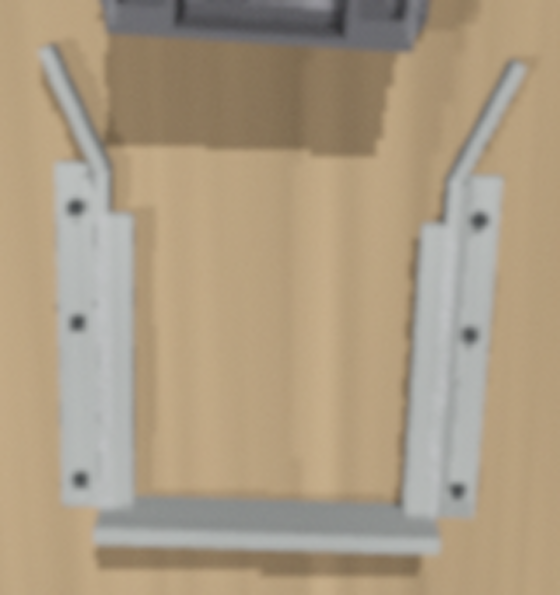

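```bash
python3 - <<'E'
from h import *
c,T=cam('wrist')
P={'lipL55':(133,213,.0135),'lipL-90':(132,498,.0135),'lipR55':(423,224,.0135),'lipR-90':(404,510,.0135),'stopTL':(97,527,.03),'stopTR':(438,535,.03),'stopBL':(145,497,0),'stopBR':(400,507,0),'tipL':(47,47,.0135),'tipR':(520,65,.0135),'bendL75':(108,160,.0135),'bendR75':(448,175,.0135)}
for k,(u,v,z) in P.items(): print(k,atz(c,T,(195+u/3.5,155+v/3.5),z).round(4)[:2])
# base rim corners z=.05
for p in [(229,18),(326,25),(315,168),(224,161)]: print('rim',atz(c,T,p,.05).round(4)[:2])
E
```

```text
lipL55 [ 0.4499 -0.23  ]
lipL-90 [ 0.4435 -0.3694]
lipR55 [ 0.5766 -0.2357]
lipR-90 [ 0.5711 -0.3765]
stopTL [ 0.4295 -0.3746]
stopTR [ 0.5852 -0.3796]
stopBL [ 0.4476 -0.3768]
stopBR [ 0.5705 -0.3829]
tipL [ 0.417  -0.1571]
tipR [ 0.6157 -0.1658]
bendL75 [ 0.4402 -0.2061]
bendR75 [ 0.5868 -0.2136]
rim [0.461 0.031]
rim [0.5788 0.0228]
rim [ 0.5695 -0.1519]
rim [ 0.4464 -0.1417]
```

The crop shows the lip inner edges at crop columns about 133 and 404–423. The end stop face is at rows 497–527 and the flare tips are at (47,47) and (520,65). From these the rails are at about (0.511,−0.288) with yaw −2.4°; the measured lip gap is 126.7 mm against 127 given. The base is at (0.514,−0.060), yaw −4°. I'll push it from behind with the open fingers.

Request:
{"api": "arm_command", "payload": {"series": [[0.044, 0.001, 0.02, 0.01], [0.089, 0.002, 0.04, 0.02], [0.133, 0.003, 0.06, 0.03], [0.178, 0.004, 0.08, 0.04], [0.222, 0.004, 0.1, 0.042]], "hand": 0.085}}

```text
time: 3.8
ee_pos: [0.5251, 0.0716, 0.2586]
tcp_rot: [180.0, -0.0, 87.3]
wrist_force: [0.9, -0.5, 0.5]
opening: 0.0849
grasp_force: 0.0
```

Request:
{"api": "arm_command", "payload": {"series": [[0, 0, 0.05, 0], [0, 0, 0.1, 0], [0, 0, 0.15, 0], [0, 0, 0.2, 0], [0, 0, 0.25, 0]]}}

```text
time: 4.3
ee_pos: [0.5251, 0.0699, 0.0075]
tcp_rot: [180.0, -0.0, 87.3]
wrist_force: [0.3, 0.3, -0.1]
opening: 0.0853
grasp_force: 0.0
```

Request:
{"api": "arm_command", "payload": {"series": [[-0.012, 0, 0.002, 0], [-0.024, 0, 0.002, 0], [-0.036, 0, 0.002, 0], [-0.048, 0, 0.002, 0], [-0.06, 0, 0.002, 0]]}}

```text
time: 4.8
ee_pos: [0.5241, 0.0089, 0.0097]
tcp_rot: [179.8, -0.0, 87.3]
wrist_force: [0.5, 2.0, 2.5]
opening: 0.085
grasp_force: 1.7
```

Request:
{"api": "arm_command", "payload": {"series": [[-0.014, 0, 0, 0], [-0.028, 0, 0, 0], [-0.042, 0, 0, 0], [-0.056, 0, 0, 0], [-0.07, 0, 0, 0]]}}

```text
time: 5.3
ee_pos: [0.5197, -0.061, 0.0077]
tcp_rot: [179.9, -0.0, 87.3]
wrist_force: [1.4, 4.4, 2.4]
opening: 0.0848
grasp_force: 2.0
```

```bash
python3 - <<'E'
from h import *
c,T=cam('side','s2.png'); go([.515,-.187,.01],87.6)
for n in ['side']:
  for k,z in dict(base_socket=.05,base_undercut=.05,base_mid=.025).items():
    print(n,k,[(np.round(d['location'],1).tolist(),atz(c,T,d['location'],z).round(4).tolist()) for d in bot.mark_of(n,k)[:2]])
E
```

```text
t 5.35 ee [ 0.5193 -0.0628  0.0075] psi 87.26 -> tool [-0.1243  0.0016 -0.0025] turn -0.0059 F [ 0.1 -1.9  0.6] open 0.085
side base_socket [([244.4, 193.2], [0.5566, -0.0814, 0.05]), ([238.1, 372.3], [0.5083, 0.4095, 0.05])]
side base_undercut [([237.4, 373.9], [0.5091, 0.4128, 0.05])]
side base_mid [([152.5, 356.2], [0.6738, 0.3742, 0.025]), ([157.8, 285.0], [0.7055, 0.2015, 0.025])]
```

View pics/s2.png

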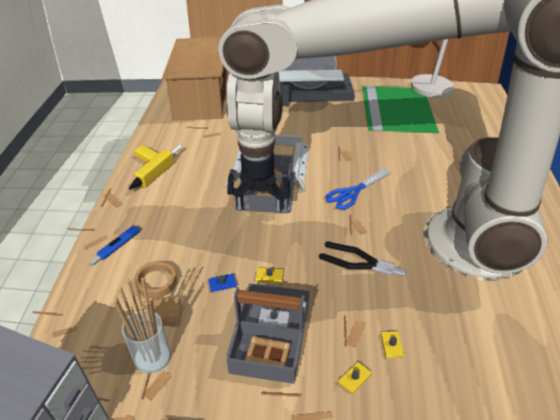

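The side view shows the gripper behind the base tray's +y end, at about (265,195), and the base entering the rails. I'll keep pushing.

Request:
{"api": "arm_command", "payload": {"series": [[-0.012, 0, 0, 0], [-0.024, 0, 0, 0], [-0.036, 0, 0, 0], [-0.048, 0, 0, 0], [-0.06, 0, 0, 0]]}}

```text
time: 6.0
ee_pos: [0.5164, -0.121, 0.0073]
tcp_rot: [180.0, -0.0, 87.3]
wrist_force: [1.8, 2.8, 0.1]
opening: 0.0847
grasp_force: 1.3
```

Request:
{"api": "arm_command", "payload": {"series": [[-0.01, 0, 0, 0], [-0.02, 0, 0, 0], [-0.03, 0, 0, 0], [-0.04, 0, 0, 0], [-0.05, 0, 0, 0]]}}

```text
time: 6.5
ee_pos: [0.5142, -0.1706, 0.0074]
tcp_rot: [180.0, -0.0, 87.3]
wrist_force: [2.7, 3.1, 0.2]
opening: 0.0849
grasp_force: 1.8
```

Request:
{"api": "arm_command", "payload": {"series": [[-0.002, 0, 0, 0], [-0.004, 0, 0, 0], [-0.006, 0, 0, 0], [-0.008, 0, 0, 0], [-0.01, 0, 0, 0]]}}

```text
time: 7.0
ee_pos: [0.5138, -0.1797, 0.0074]
tcp_rot: [180.0, -0.0, 87.3]
wrist_force: [2.1, 3.7, 0.1]
opening: 0.0854
grasp_force: 2.0
```

Request:
{"api": "arm_command", "payload": {"series": [[-0.002, 0, 0, 0], [-0.003, 0, 0, 0], [-0.004, 0, 0, 0], [-0.005, 0, 0, 0], [-0.006, 0, 0, 0]]}}

```text
time: 7.5
ee_pos: [0.5136, -0.1843, 0.0074]
tcp_rot: [180.0, -0.2, 87.4]
wrist_force: [2.8, 17.6, 4.2]
opening: 0.0851
grasp_force: 8.7
```

Request:
{"api": "arm_command", "payload": {"series": [[-0.001, 0, 0, 0], [-0.002, 0, 0, 0], [-0.003, 0, 0, 0], [-0.003, 0, 0, 0], [-0.003, 0, 0, 0]]}}

```text
time: 8.0
ee_pos: [0.5136, -0.1844, 0.0074]
tcp_rot: [180.0, -0.5, 87.6]
wrist_force: [3.3, 28.5, 6.1]
opening: 0.0848
grasp_force: 14.6
```

The force rises at y = −0.184, which matches the home position. I'll back off, rise and check.

Request:
{"api": "arm_command", "payload": {"series": [[0.015, 0, 0, 0], [0.03, 0, -0.02, 0], [0.03, 0, -0.07, 0], [0.03, 0, -0.12, 0], [0.03, 0, -0.17, 0]]}}

```text
time: 8.5
ee_pos: [0.5137, -0.1591, 0.1788]
tcp_rot: [-179.9, 0.1, 87.3]
wrist_force: [0.8, -0.2, 0.1]
opening: 0.085
grasp_force: 0.0
```

Request:
{"api": "arm_command", "payload": {"series": [[0, 0, -0.05, 0], [0, 0, -0.1, 0], [0, 0, -0.15, 0], [0, 0, -0.18, 0], [0, 0, -0.18, 0]]}}

```text
time: 9.0
ee_pos: [0.5149, -0.1596, 0.3616]
tcp_rot: [179.7, 0.2, 87.2]
wrist_force: [0.5, -0.4, 0.3]
opening: 0.0852
grasp_force: 0.0
```

```bash
python3 - <<'E'
from h import *
for i in range(2):
    c,T=cam('wrist','w2.png'); go([.51,.25,.36],0)
    for k,z in dict(base_socket=.05,base_undercut=.05).items():
        print(k,[(np.round(d['location'],1).tolist(),atz(c,T,d['location'],z).round(4).tolist()) for d in bot.mark_of('wrist',k)[:3]])
E
```

```text
t 9.05 ee [ 0.5149 -0.1596  0.3589] psi 87.26 -> tool [ 0.4088 -0.0245 -0.0011] turn 1.5229 F [ 0.3  0.3 -1.1] open 0.0851
base_socket [([311.9, 204.5], [0.5608, -0.2139, 0.05])]
base_undercut [([308.9, 292.4], [0.5534, -0.3521, 0.05])]
t 9.2 ee [ 0.5144 -0.1591  0.3557] psi 87.28 -> tool [ 0.4084 -0.0238 -0.0043] turn 1.5233 F [-0.5  0.5 -0.5] open 0.085
base_socket [([311.3, 206.1], [0.5569, -0.2133, 0.05])]
base_undercut [([311.6, 295.2], [0.5545, -0.3521, 0.05])]
```

View pics/w2.png

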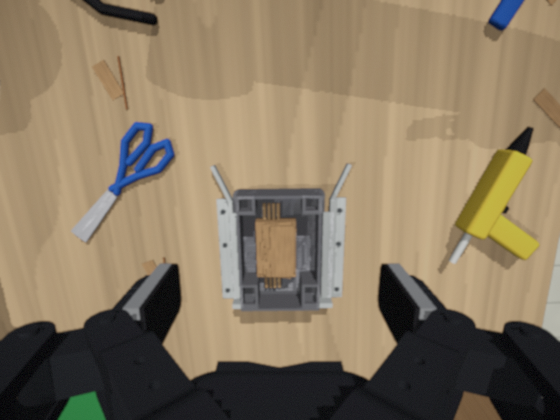

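The base is home between the rails, with the rim corners at about (234,190), (323,189), (327,308) and (236,310). Base mid is about (0.510,−0.287), yaw about −2.3°. Next is the parts tray.

Request:
{"api": "arm_command", "payload": {"series": [[0.038, -0.011, 0, 0.14], [0.076, -0.022, 0, 0.28], [0.114, -0.033, 0, 0.42], [0.152, -0.044, 0, 0.56], [0.19, -0.055, 0, 0.7]]}}

```text
time: 9.8
ee_pos: [0.4678, 0.0344, 0.3564]
tcp_rot: [-180.0, 0.1, 46.9]
wrist_force: [0.8, -0.3, -0.7]
opening: 0.0851
grasp_force: 0.0
```

```bash
python3 - <<'E'
from h import *
go([.40,.30,.34],-4)
c,T=cam('wrist'); im=cv2.imread('pics/w2.png')
T[:3,3]+=0
E
```

```text
t 9.8 ee [0.4678 0.0344 0.3564] psi 46.91 -> tool [ 0.1477 -0.2309  0.0164] turn 0.8886 F [ 0.8 -0.3 -0.7] open 0.0851
```

Request:
{"api": "arm_command", "payload": {"series": [[0.025, -0.039, 0.002, 0.148], [0.05, -0.078, 0.005, 0.296], [0.075, -0.117, 0.008, 0.444], [0.1, -0.156, 0.011, 0.592], [0.125, -0.195, 0.014, 0.74]]}}

```text
time: 10.35
ee_pos: [0.4418, 0.1498, 0.3437]
tcp_rot: [-176.2, 0.3, 16.6]
wrist_force: [0.1, -0.8, -0.8]
opening: 0.085
grasp_force: 0.0
```

```bash
python3 - <<'E'
from h import *
go([.40,.30,.34],-4)
E
```

```text
t 10.35 ee [0.4418 0.1498 0.3437] psi 16.6 -> tool [ 0.0029 -0.1558  0.0037] turn 0.3596 F [ 0.1 -0.8 -0.8] open 0.085
```

Request:
{"api": "arm_command", "payload": {"series": [[0.0, -0.04, 0.0, 0.1], [0.0, -0.08, 0.002, 0.2], [0.0, -0.12, 0.003, 0.3], [0.0, -0.155, 0.004, 0.36], [0.0, -0.155, 0.004, 0.36]]}}

```text
time: 10.85
ee_pos: [0.4301, 0.0509, 0.3488]
tcp_rot: [-172.7, 1.8, 2.0]
wrist_force: [0.3, 0.3, 0.0]
opening: 0.0854
grasp_force: 0.0
```

```bash
python3 - <<'E'
from h import *
c,T=cam('wrist','w3.png'); go([.40,.30,.34],-4)
for k,z in dict(handle=.125,tray_mid=.029,tray_lug=0,tray_toe=0).items():
    print(k,[(np.round(d['location'],1).tolist(),round(d['confidence'],2),atz(c,T,d['location'],z).round(4).tolist()) for d in bot.mark_of('wrist',k)[:3]])
E
```

```text
t 10.9 ee [0.4293 0.0488 0.3494] psi 1.82 -> tool [-0.0213 -0.252   0.0094] turn 0.1015 F [ 0.3 -1.2  1.3] open 0.085
handle [([88.5, 135.4], 0.69, [0.4624, 0.3027, 0.125])]
tray_mid [([129.5, 131.4], 0.77, [0.4596, 0.3087, 0.029]), ([162.4, 131.9], 0.18, [0.4609, 0.259, 0.029])]
tray_lug [([91.2, 88.4], 0.59, [0.5171, 0.3799, 0.0])]
tray_toe [([197.8, 104.0], 0.72, [0.4999, 0.216, 0.0])]
```

View pics/w3.png

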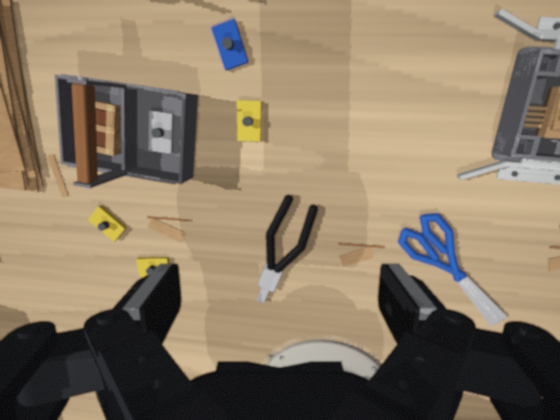

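The wrist view shows the parts tray at (60–195, 75–185), with the handle at (84,133). The arm has gone the wrong way and tilted, so I'll check the joints.

```bash
python3 - <<'E'
from h import *
o=bot.get_obs(); print(np.round(o['q'],1),np.round(o['qd'],1),o['tcp_rot'].round(2),o['ee_pos'].round(3))
E
```

```text
[  2.1  -4.9  13.5 110.1   7.3 179.9] [ 0.8  0.3  0.4 -0.  -0.1  0.1] [-172.67    1.75    2.17] [0.43  0.052 0.349]
```

Request:
{"api": "arm_command", "payload": {"series": [[0, 0, 0, 0], [0, 0, 0, 0], [0, 0, 0, 0], [0, 0, 0, 0], [0, 0, 0, 0]]}}

```text
time: 11.6
ee_pos: [0.4305, 0.0522, 0.3499]
tcp_rot: [-172.7, 1.7, 2.2]
wrist_force: [-0.4, -1.0, -1.0]
opening: 0.0849
grasp_force: 0.0
```

```bash
python3 - <<'E'
from h import *
o=bot.get_obs(); print(np.round(o['q'],1),np.round(o['qd'],1),o['tcp_rot'].round(2),o['ee_pos'].round(3))
E
```

```text
[  2.1  -4.9  13.5 110.1   7.3 179.9] [-0.1 -0.   0.   0.  -0.  -0. ] [-172.68    1.72    2.17] [0.431 0.052 0.35 ]
```

Joint 6 hit its limit, since psi = 180 + j1 − j6. I'll turn the other way, to psi ≈ 176, which is the same grasp.

Request:
{"api": "arm_command", "payload": {"series": [[0, 0, 0, -0.14], [0, 0, 0, -0.28], [0, 0, 0, -0.42], [0, 0, 0, -0.56], [0, 0, 0, -0.7]]}}

```text
time: 12.1
ee_pos: [0.4305, 0.0521, 0.3499]
tcp_rot: [-173.3, -3.4, 42.3]
wrist_force: [-0.3, -0.2, -0.1]
opening: 0.0848
grasp_force: 0.0
```

```bash
python3 - <<'E'
from h import *
o=bot.get_obs(); print(np.round(o['q'],1),o['tcp_rot'].round(2)); go([.52,.30,.34],176)
E
```

```text
[  2.1  -4.9  13.5 110.1   7.3 139.5] [-173.31   -3.43   42.28]
t 12.1 ee [0.4305 0.0521 0.3499] psi 42.28 -> tool [ 0.233  -0.1232  0.0099] turn -2.3339 F [-0.3 -0.2 -0.1] open 0.0848
```

The 7° tilt stays in the commanded pose, and it leans in the direction that drops the toe end. That's useful for hooking, so I'll keep it. I'll compute moves in the full tool frame.

```bash
cat >> h.py <<'E'
def go3(p,yaw):
    """tool-frame shift to p; turn so that tool y lies along -y axis of a tray with this yaw (psi~yaw+180 -> tool y=+tray y)"""
    o=bot.get_obs(); M=R.from_euler('xyz',o['tcp_rot'],degrees=True).as_matrix(); e=np.array(o['ee_pos'])
    a=np.radians(yaw); d=M.T@np.array([-np.sin(a),np.cos(a),0]); turn=np.arctan2(-d[0],d[1])
    print('t',round(o['time'],2),'ee',e.round(4),'rot',np.round(o['tcp_rot'],1),'toolz',M[:,2].round(3),'tooly',M[:,1].round(3),'shift',np.round(M.T@(np.array(p)-e),4),'turn',round(turn,4),'F',np.round(o['wrist_force'],1),'open',round(o['opening'],4),'j',np.round(o['q'][[0,4,5]],1))
    return M
E
python3 - <<'E'
from h import *
M=go3([.52,.27,.34],-4.4)
E
```

```text
t 12.1 ee [0.4305 0.0521 0.3499] rot [-173.3   -3.4   42.3] toolz [-0.034  0.126 -0.991] tooly [ 0.673 -0.73  -0.116] shift [ 0.2118 -0.0977  0.0342] turn -2.3207 F [-0.3 -0.2 -0.1] open 0.0848 j [  2.1   7.3 139.5]
```

Request:
{"api": "arm_command", "payload": {"series": [[0.021, -0.01, 0.003, -0.145], [0.042, -0.02, 0.006, -0.29], [0.063, -0.03, 0.01, -0.435], [0.084, -0.04, 0.013, -0.58], [0.105, -0.05, 0.017, -0.725]]}}

```text
time: 12.6
ee_pos: [0.4747, 0.1619, 0.3451]
tcp_rot: [-177.3, -7.0, 83.9]
wrist_force: [0.5, -0.3, 0.5]
opening: 0.085
grasp_force: 0.0
```

```bash
python3 - <<'E'
from h import *
M=go3([.52,.27,.34],-4.4)
E
```

```text
t 12.6 ee [0.4747 0.1619 0.3451] rot [-177.3   -7.    83.9] toolz [-0.034  0.126 -0.991] tooly [ 0.994 -0.101 -0.047] shift [0.1108 0.0343 0.0172] turn -1.5954 F [ 0.5 -0.3  0.5] open 0.085 j [ 14.6   7.5 110.5]
```

Request:
{"api": "arm_command", "payload": {"series": [[0.022, 0.007, 0.003, -0.145], [0.044, 0.014, 0.006, -0.29], [0.066, 0.021, 0.01, -0.435], [0.088, 0.028, 0.013, -0.58], [0.11, 0.034, 0.017, -0.725]]}}

```text
time: 13.1
ee_pos: [0.5203, 0.2689, 0.3399]
tcp_rot: [177.4, -7.0, 125.7]
wrist_force: [-0.8, -0.4, 0.8]
opening: 0.0847
grasp_force: 0.0
```

Request:
{"api": "arm_command", "payload": {"series": [[0, 0, 0, -0.145], [0, 0, 0, -0.29], [0, 0, 0, -0.435], [0, 0, 0, -0.58], [0, 0, 0, -0.725]]}}

```text
time: 13.6
ee_pos: [0.52, 0.2681, 0.3398]
tcp_rot: [173.4, -3.6, 167.3]
wrist_force: [0.1, 0.1, -0.6]
opening: 0.0847
grasp_force: 0.0
```

Request:
{"api": "arm_command", "payload": {"series": [[0, 0, 0, -0.07], [0, 0, 0, -0.145], [0, 0, 0, -0.145], [0, 0, 0, -0.145], [0, 0, 0, -0.145]]}}

```text
time: 14.1
ee_pos: [0.52, 0.268, 0.3399]
tcp_rot: [172.9, -2.6, 175.1]
wrist_force: [-0.7, -0.2, 1.6]
opening: 0.0851
grasp_force: 0.0
```

```bash
python3 - <<'E'
from h import *
M=go3([.52,.27,.34],-4.4)
for i in range(2):
    c,T=cam('wrist','w4.png')
    for k,z in dict(handle=.125,tray_mid=.029,tray_lug=0,tray_toe=0,weight=.016,panels=.016).items():
        print(k,[(np.round(d['location'],1).tolist(),round(d['confidence'],2),atz(c,T,d['location'],z).round(4).tolist()) for d in bot.mark_of('wrist',k)[:3]])
E
```

```text
t 14.1 ee [0.52   0.268  0.3399] rot [172.9  -2.6 175.1] toolz [-0.034  0.126 -0.991] tooly [0.09  0.988 0.123] shift [0.0001 0.002  0.0002] turn -0.0081 F [-0.7 -0.2  1.6] open 0.0851 j [23.7  7.4 28.7]
handle [([282.6, 134.9], 0.86, [0.4637, 0.3031, 0.125])]
tray_mid [([271.9, 135.8], 0.59, [0.4654, 0.3013, 0.029])]
tray_lug [([326.0, 168.6], 0.68, [0.5206, 0.3801, 0.0])]
tray_toe [([216.4, 167.6], 0.59, [0.5027, 0.2209, 0.0])]
weight [([156.4, 155.8], 0.81, [0.4774, 0.1454, 0.016]), ([316.3, 6.8], 0.81, [0.3092, 0.3753, 0.016]), ([183.9, 223.6], 0.76, [0.5748, 0.1666, 0.016])]
panels [([308.9, 131.5], 0.71, [0.4645, 0.3547, 0.016])]
handle [([286.6, 134.9], 0.82, [0.4641, 0.3073, 0.125])]
tray_mid [([274.0, 132.3], 0.58, [0.4611, 0.3045, 0.029])]
tray_lug [([324.0, 168.0], 0.58, [0.5192, 0.3771, 0.0])]
tray_toe [([212.8, 169.1], 0.86, [0.5044, 0.2156, 0.0])]
weight [([245.2, 135.4], 0.74, [0.4618, 0.2662, 0.016]), ([156.1, 156.0], 0.71, [0.4779, 0.1449, 0.016]), ([185.2, 224.1], 0.7, [0.5759, 0.1683, 0.016])]
panels []
```

View pics/w4.png

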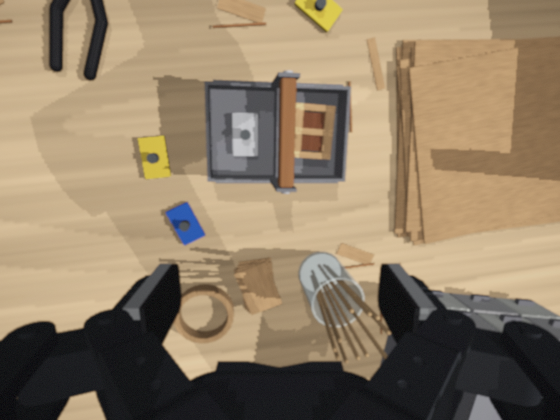

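The wrist view shows the handle bar at (287,133), spanning rows 75–190, the steel weight at (245,135) and the panels at (314,132). The handle is at about (0.4637,0.3045). Next I compute the approach.

```bash
python3 - <<'E'
from h import *
c,T=cam('wrist')
e1,e2=atz(c,T,(287,76),.135),atz(c,T,(287,190),.135); print(e1,e2,np.linalg.norm(e1-e2),np.degrees(np.arctan2(*(e1-e2)[[1,0]])))
for q in [(207,83),(349,86),(345,182),(209,181)]: print(atz(c,T,q,.058).round(4))
go3([.463,.306,.109],-4.4)
E
```

```text
[0.40703644 0.31098237 0.135     ] [0.52127559 0.30147485 0.135     ] 0.11463409424828296 175.24253963373897
[0.3971 0.2271 0.058 ]
[0.4131 0.4002 0.058 ]
[0.5332 0.3899 0.058 ]
[0.5131 0.2137 0.058 ]
t 14.85 ee [0.5199 0.268  0.34  ] rot [172.9  -2.6 175.2] toolz [-0.034  0.126 -0.991] tooly [0.088 0.989 0.123] shift [0.0494 0.0042 0.2358] turn -0.0065 F [-0.3  0.1  0.2] open 0.0846 j [23.7  7.4 28.7]
```

Request:
{"api": "arm_command", "payload": {"series": [[0.02, 0.002, 0.03, -0.005], [0.04, 0.004, 0.06, -0.01], [0.049, 0.006, 0.1, -0.01], [0.049, 0.006, 0.13, -0.01], [0.049, 0.006, 0.16, -0.01]], "hand": 0.085}}

```text
time: 15.35
ee_pos: [0.4655, 0.2983, 0.1831]
tcp_rot: [172.9, -2.5, 175.8]
wrist_force: [-0.1, 0.2, 0.4]
opening: 0.0849
grasp_force: 0.0
```

Request:
{"api": "arm_command", "payload": {"series": [[0, 0, 0.02, 0], [0, 0, 0.04, 0], [0, 0, 0.06, 0], [0, 0, 0.07, 0], [0, 0, 0.076, 0]]}}

```text
time: 15.85
ee_pos: [0.4633, 0.3077, 0.1083]
tcp_rot: [172.9, -2.6, 175.8]
wrist_force: [0.9, -0.1, 0.1]
opening: 0.0849
grasp_force: 0.0
```

Request:
{"api": "arm_command", "payload": {"series": [[0, 0, 0, 0], [0, 0, 0, 0], [0, 0, 0, 0], [0, 0, 0, 0], [0, 0, 0, 0]], "hand": 0.03, "grip_force": 25}}

```text
time: 16.35
ee_pos: [0.4638, 0.3078, 0.1094]
tcp_rot: [172.9, -2.5, 175.8]
wrist_force: [-0.0, -0.4, 0.1]
opening: 0.03
grasp_force: 0.0
```

```bash
python3 - <<'E'
from h import *
go3([.463,.308,.109],-4.7)
c,T=cam('side','s3.png')
cv2.imwrite('pics/s3.png',cv2.resize(c['color'][220:400,160:380],None,fx=3,fy=3))
E
```

```text
t 16.35 ee [0.4638 0.3078 0.1094] rot [172.9  -2.5 175.8] toolz [-0.034  0.127 -0.991] tooly [0.078 0.989 0.124] shift [0.0008 0.0001 0.0005] turn 0.0088 F [-0.  -0.4  0.1] open 0.03 j [29.9  7.3 34.3]
```

View pics/s3.png

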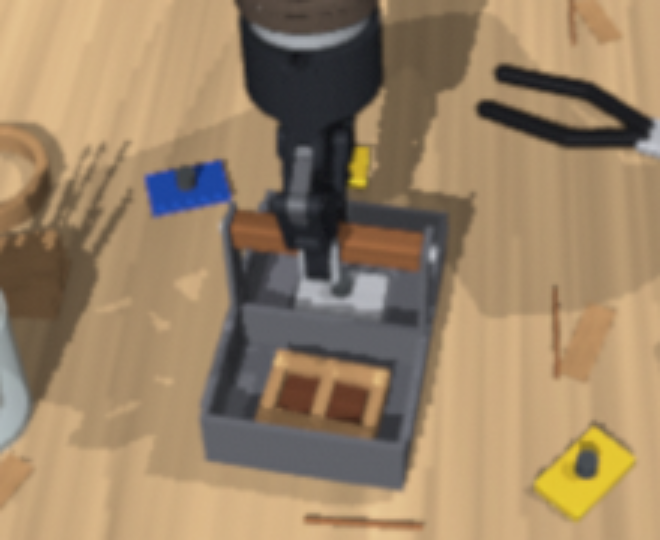

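The crop shows the fingers straddling the bar near its middle, at (313,235) on a bar running from 232 to 422. I'll close and lift slowly.

Request:
{"api": "arm_command", "payload": {"series": [[0, 0, 0, 0], [0, 0, 0, 0], [0, 0, 0, 0], [0, 0, 0, 0], [0, 0, 0, 0]], "hand": 0.0, "grip_force": 25}}

```text
time: 16.9
ee_pos: [0.4636, 0.308, 0.1092]
tcp_rot: [172.9, -2.5, 175.8]
wrist_force: [-1.6, 2.3, 3.9]
opening: 0.0173
grasp_force: 24.6
```

Request:
{"api": "arm_command", "payload": {"series": [[0, 0.0005, -0.004, 0], [0.0004, 0.001, -0.008, 0], [0.0005, 0.0015, -0.012, 0], [0.0007, 0.002, -0.016, 0], [0.001, 0.0025, -0.02, 0]]}}

```text
time: 17.4
ee_pos: [0.4634, 0.3077, 0.1292]
tcp_rot: [172.9, -2.5, 175.8]
wrist_force: [-0.4, 0.7, -5.3]
opening: 0.0157
grasp_force: 25.0
```

Request:
{"api": "arm_command", "payload": {"series": [[0.0005, 0.001, -0.01, 0], [0.001, 0.0025, -0.02, 0], [0.0013, 0.004, -0.03, 0], [0.0018, 0.005, -0.04, 0], [0.002, 0.006, -0.05, 0]]}}

```text
time: 17.9
ee_pos: [0.4637, 0.3076, 0.1807]
tcp_rot: [172.9, -2.5, 175.8]
wrist_force: [0.2, -0.3, -4.6]
opening: 0.0156
grasp_force: 25.0
```

```bash
python3 - <<'E'
from h import *
o=bot.get_obs()
go3([.463,.308,.18],-4.7); print(o['torque'],o['grasp_force'])
c,T=cam('side')
H=dict(tray_lug=.075,tray_toe=.06,handle=.2)
print([(k,[np.round(d['location'],1).tolist() for d in bot.mark_of('side',k)[:1]]) for k in H])
c2,T2=cam('scene')
print([(k,[np.round(d['location'],1).tolist() for d in bot.mark_of('scene',k)[:1]]) for k in H])
A=np.vstack([cv2.resize(c['color'][190:400,180:350],None,fx=1.6,fy=1.6),]); B=cv2.resize(c2['color'][90:300,260:480],None,fx=1.6,fy=1.6)
cv2.imwrite('pics/m4.png',np.hstack([A,B]))
E
```

```text
t 17.9 ee [0.4637 0.3076 0.1807] rot [172.9  -2.5 175.8] toolz [-0.034  0.127 -0.991] tooly [0.078 0.989 0.124] shift [0.0007 0.0002 0.0008] turn 0.0089 F [ 0.2 -0.3 -4.6] open 0.0156 j [29.8  7.3 34.3]
[-0.24670925 -0.08856749  0.00744173] 24.986300468444824
[('tray_lug', [[231.6, 352.6]]), ('tray_toe', [[250.1, 291.3]]), ('handle', [[266.4, 270.7]])]
[('tray_lug', [[386.9, 171.5]]), ('tray_toe', [[340.5, 195.0]]), ('handle', [[354.1, 135.3]])]
```

View pics/m4.png

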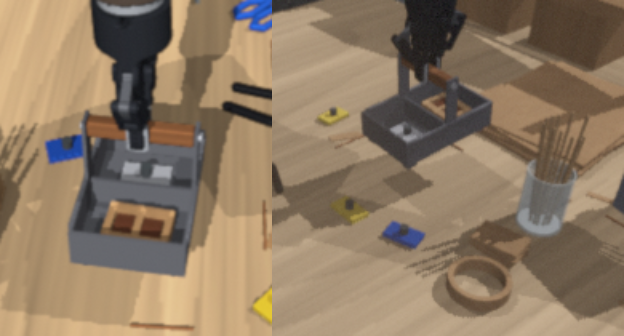

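The tray is held with the weight and panels inside. I'll triangulate to verify the tilt.

```bash
cat >> h.py <<'E'
def tri(keys,n=1):
    obs={k:[] for k in keys}
    for cn in ['side','scene']*n:
        c,T=cam(cn)
        for k in keys:
            d=bot.mark_of(cn,k)
            if d and d[0]['confidence']>.4: obs[k].append(ray(c,T,d[0]['location']))
    out={}
    for k,L in obs.items():
        if len(L)<2: continue
        A=sum(np.eye(3)-np.outer(d,d) for o,d in L); b=sum((np.eye(3)-np.outer(d,d))@o for o,d in L)
        p=np.linalg.solve(A,b); res=max(np.linalg.norm((np.eye(3)-np.outer(d,d))@(p-o)) for o,d in L)
        out[k]=p; print(k,p.round(4),'res',round(res,4))
    return out
E
python3 - <<'E'
from h import *
P=tri(['tray_lug','tray_toe','handle'],2)
o=bot.get_obs(); M=R.from_euler('xyz',o['tcp_rot'],degrees=True).as_matrix(); e=o['ee_pos']
# predicted from the grip: tray axes: pad normal=tool y; tray x horizontal
y=M[:,1]; x=np.cross(y,[0,0,1]); x/=np.linalg.norm(x); z=np.cross(x,y); h=e-.016*M[:,2]
for n,q in dict(tray_lug=(.0465,.0765,-.125),tray_toe=(.0465,-.083,-.125),handle=(0,0,0)).items(): print(n,(h+q[0]*x+q[1]*y+q[2]*z).round(4))
E
```

```text
tray_lug [0.5155 0.3887 0.0783] res 0.0025
tray_toe [0.5004 0.2355 0.0616] res 0.0071
handle [0.4626 0.2979 0.1865] res 0.0038
tray_lug [0.5177 0.3929 0.0808]
tray_toe [0.5053 0.2351 0.0612]
handle [0.4642 0.3055 0.1954]
```

The lug and toe match the grip model within a few mm, so the tray is held at about 7° toe-down as intended. Next is the transfer.

```bash
python3 - <<'E'
from h import *
M=go3([.509,-.291,.22],-2.3)
# base from w2.png
o=dict(e=[.5146,-.1594,.359],r=[180,0,87.25])
c=bot.camera('wrist'); T=np.eye(4);T[:3,:3]=R.from_euler('xyz',o['r'],degrees=True).as_matrix();T[:3,3]=o['e'];T=T@np.array(c['T_tool_cam'])
pts=[atz(c,T,q,.05)[:2] for q in [(234,190),(323,189),(327,308),(236,310)]]; print(np.round(pts,4).tolist(),np.mean(pts,0))
pts=[atz(c,T,q,.05)[:2] for q in [(246,205),(312,204),(311,294),(249,295)]]; print(np.round(pts,4).tolist(),np.mean(pts,0))
E
```

```text
t 19.1 ee [0.4636 0.3076 0.1796] rot [172.9  -2.5 175.8] toolz [-0.034  0.126 -0.991] tooly [0.078 0.989 0.123] shift [-0.0872 -0.5836 -0.1172] turn -0.0333 F [-0.3 -0.4 -5.4] open 0.0157 j [29.8  7.3 34.3]
[[0.4504, -0.1862], [0.5733, -0.1907], [0.5772, -0.3771], [0.4376, -0.374]] [ 0.50963191 -0.28197956]
[[0.4654, -0.2084], [0.5577, -0.2113], [0.5532, -0.3519], [0.4594, -0.3492]] [ 0.50892804 -0.28020628]
```

Request:
{"api": "arm_command", "payload": {"series": [[-0.002, -0.015, -0.012, -0.003], [-0.006, -0.04, -0.024, -0.005], [-0.011, -0.075, -0.034, -0.008], [-0.017, -0.115, -0.042, -0.01], [-0.023, -0.155, -0.05, -0.012]]}}

```text
time: 19.65
ee_pos: [0.4761, 0.145, 0.2094]
tcp_rot: [172.9, -2.4, 176.5]
wrist_force: [1.1, 0.5, -5.4]
opening: 0.0157
grasp_force: 25.2
```

Request:
{"api": "arm_command", "payload": {"series": [[-0.006, -0.04, -0.006, -0.002], [-0.012, -0.08, -0.012, -0.004], [-0.018, -0.12, -0.018, -0.006], [-0.024, -0.16, -0.024, -0.008], [-0.03, -0.2, -0.03, -0.01]]}}

```text
time: 20.15
ee_pos: [0.4939, -0.0591, 0.213]
tcp_rot: [172.9, -2.3, 177.1]
wrist_force: [0.7, 1.2, -4.9]
opening: 0.0154
grasp_force: 25.3
```

Request:
{"api": "arm_command", "payload": {"series": [[-0.006, -0.04, -0.006, -0.002], [-0.012, -0.08, -0.012, -0.004], [-0.018, -0.115, -0.018, -0.006], [-0.023, -0.145, -0.022, -0.008], [-0.026, -0.165, -0.025, -0.01]]}}

```text
time: 20.65
ee_pos: [0.5116, -0.2277, 0.2157]
tcp_rot: [172.9, -2.3, 177.5]
wrist_force: [0.4, 0.3, -5.3]
opening: 0.0156
grasp_force: 25.3
```

```bash
python3 - <<'E'
from h import *
M=go3([.5085,-.291,.22],-2.1)
E
```

```text
t 20.65 ee [ 0.5116 -0.2277  0.2157] rot [172.9  -2.3 177.5] toolz [-0.034  0.126 -0.991] tooly [0.047 0.991 0.124] shift [ 0.0005 -0.0624 -0.0122] turn -0.0063 F [ 0.4  0.3 -5.3] open 0.0156 j [-26.8   5.6 -24.5]
```

Request:
{"api": "arm_command", "payload": {"series": [[0, -0.018, -0.003, -0.002], [0, -0.036, -0.007, -0.004], [0, -0.052, -0.01, -0.006], [0, -0.062, -0.012, -0.006], [0, -0.062, -0.012, -0.006]]}}

```text
time: 21.15
ee_pos: [0.509, -0.2895, 0.22]
tcp_rot: [172.8, -2.3, 177.9]
wrist_force: [0.7, -0.2, -4.9]
opening: 0.0155
grasp_force: 25.3
```

```bash
cat >> h.py <<'E'
def pred(off=.016,yaw=-2.1,b=(.5095,-.287)):
    """tray pose in the base frame from the grip model, mm"""
    o=bot.get_obs(); M=R.from_euler('xyz',o['tcp_rot'],degrees=True).as_matrix(); h=o['ee_pos']-off*M[:,2]
    y=M[:,1]; a=np.radians(yaw); d=h[:2]-b
    print('h in base mm: x %.1f y %.1f z %.1f'%(1e3*(d[0]*np.cos(a)+d[1]*np.sin(a)),1e3*(-d[0]*np.sin(a)+d[1]*np.cos(a)),1e3*h[2]),'yaw',round(np.degrees(np.arctan2(-y[0],y[1])),2),'tilt',round(np.degrees(np.arcsin(y[2])),2),'F',np.round(o['wrist_force'],1),'tau',np.round(o['torque'],2),'open',round(o['opening'],4),'t',o['time'])
    x=np.cross(y,[0,0,1]);x/=np.linalg.norm(x);z=np.cross(x,y)
    return h,x,y,z,M
E
python3 - <<'E'
from h import *
h,x,y,z,M=pred()
for n,q in dict(tray_lug=(.0465,.0765,-.125),tray_toe=(.0465,-.083,-.125),handle=(0,0,0)).items(): print(n,(h+q[0]*x+q[1]*y+q[2]*z).round(4))
P=tri(['tray_lug','tray_toe','handle','base_socket','base_undercut'],2)
c,T=cam('scene'); c2,T2=cam('side')
cv2.imwrite('pics/m5.png',np.hstack([cv2.resize(c['color'][150:400,80:300],None,fx=1.9,fy=1.9),cv2.resize(c2['color'][80:330,190:380],None,fx=1.9,fy=1.9)])[:, :790])
E
```

```text
h in base mm: x 0.2 y -4.5 z 235.8 yaw -2.39 tilt 7.17 F [ 0.7 -0.2 -4.9] tau [-0.36 -0.06 -0.03] open 0.0155 t 21.15
tray_lug [ 0.5598 -0.202   0.1213]
tray_toe [ 0.5532 -0.3601  0.1015]
handle [ 0.5095 -0.2915  0.2358]
tray_lug [ 0.5586 -0.2017  0.1232] res 0.0015
tray_toe [ 0.5481 -0.3588  0.0957] res 0.0077
handle [ 0.5134 -0.2915  0.2403] res 0.0037
base_socket [ 0.5411 -0.2176  0.0488] res 0.0407
base_undercut [ 0.5534 -0.3528  0.049 ] res 0.0071
```

View pics/m5.png

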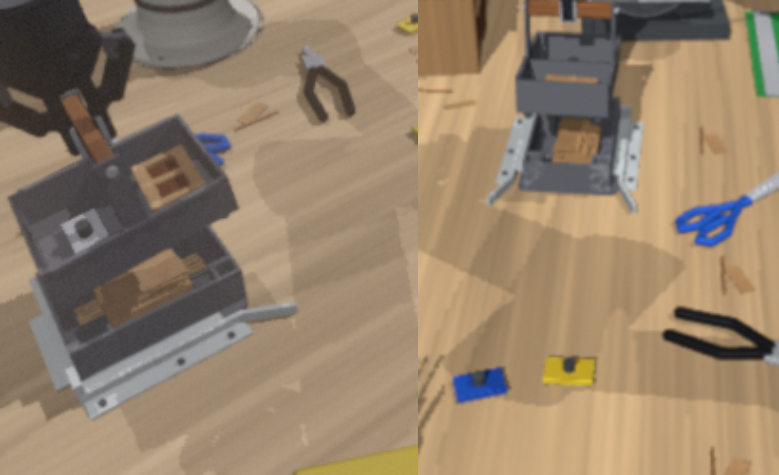

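The image shows the tray tilted toe-down directly above the base, with weight and panels inside. I'll descend.

Request:
{"api": "arm_command", "payload": {"series": [[-0.0004, -0.0015, 0.009, 0], [-0.0008, -0.003, 0.018, 0], [-0.0012, -0.0045, 0.027, 0], [-0.0016, -0.006, 0.036, 0], [-0.0018, -0.0071, 0.0444, 0]], "grip_force": 20}}

```text
time: 22.95
ee_pos: [0.5088, -0.2898, 0.1739]
tcp_rot: [172.8, -2.3, 178.0]
wrist_force: [0.0, -0.2, -5.1]
opening: 0.0156
grasp_force: 25.3
```

Request:
{"api": "arm_command", "payload": {"series": [[0, -0.0002, 0.0015, 0], [-0.0001, -0.0004, 0.003, 0], [-0.0002, -0.0006, 0.0045, 0], [-0.0002, -0.0007, 0.006, 0], [-0.0003, -0.0008, 0.007, 0]]}}

```text
time: 23.45
ee_pos: [0.5091, -0.2898, 0.1682]
tcp_rot: [172.8, -2.2, 178.0]
wrist_force: [0.0, 0.1, -5.6]
opening: 0.0156
grasp_force: 25.3
```

```bash
python3 - <<'E'
from h import *
pred()
E
```

```text
h in base mm: x 0.3 y -4.8 z 184.1 yaw -2.31 tilt 7.16 F [ 0.   0.1 -5.6] tau [-0.25 -0.07  0.01] open 0.0156 t 23.45
```

Request:
{"api": "arm_command", "payload": {"series": [[0, -0.0007, 0.001, 0], [-0.0001, -0.0013, 0.002, 0], [-0.0001, -0.0015, 0.003, 0], [-0.0002, -0.0016, 0.004, 0], [-0.0002, -0.0017, 0.005, 0]]}}

```text
time: 23.95
ee_pos: [0.509, -0.2908, 0.1628]
tcp_rot: [172.8, -2.2, 178.0]
wrist_force: [0.3, 0.9, -5.1]
opening: 0.0154
grasp_force: 25.3
```

Request:
{"api": "arm_command", "payload": {"series": [[0, -0.0001, 0.001, 0], [0, -0.0002, 0.002, 0], [-0.0001, -0.0004, 0.003, 0], [-0.0001, -0.0005, 0.004, 0], [-0.0002, -0.0006, 0.0045, 0]]}}

```text
time: 24.45
ee_pos: [0.5091, -0.2908, 0.1584]
tcp_rot: [172.8, -2.2, 178.0]
wrist_force: [0.7, 1.4, -2.6]
opening: 0.0158
grasp_force: 25.6
```

```bash
python3 - <<'E'
from h import *
pred()
E
```

```text
h in base mm: x 0.3 y -5.8 z 174.3 yaw -2.32 tilt 7.18 F [ 0.7  1.4 -2.6] tau [-0.04 -0.08 -0.03] open 0.0158 t 24.45
```

The contact height fits the floor edge just meeting the rim, so the toes are about 10 mm inside the mouths. I'll slide −y to hook them.

Request:
{"api": "arm_command", "payload": {"series": [[0, -0.0015, -0.0009, 0], [0, -0.003, -0.0011, 0], [0, -0.0045, -0.0013, 0], [0, -0.006, -0.0014, 0], [0, -0.0075, -0.0016, 0]]}}

```text
time: 24.95
ee_pos: [0.5087, -0.2987, 0.1589]
tcp_rot: [172.8, -2.3, 178.0]
wrist_force: [0.1, -0.0, -5.4]
opening: 0.0155
grasp_force: 25.3
```

Request:
{"api": "arm_command", "payload": {"series": [[0, -0.0005, 0, 0], [0, -0.001, -0.0001, 0], [0, -0.0015, -0.0002, 0], [0, -0.002, -0.0002, 0], [0, -0.002, -0.0002, 0]]}}

```text
time: 25.45
ee_pos: [0.5087, -0.3005, 0.159]
tcp_rot: [172.8, -2.2, 178.0]
wrist_force: [0.1, -1.0, -6.3]
opening: 0.0159
grasp_force: 25.3
```

```bash
python3 - <<'E'
from h import *
pred()
E
```

```text
h in base mm: x 0.3 y -15.5 z 174.9 yaw -2.31 tilt 7.18 F [ 0.1 -1.  -6.3] tau [-0.22 -0.09  0.11] open 0.0159 t 25.45
```

Request:
{"api": "arm_command", "payload": {"series": [[0, -0.0005, 0, 0], [0, -0.001, -0.0001, 0], [0, -0.0015, -0.0002, 0], [0, -0.002, -0.0002, 0], [0, -0.002, -0.0002, 0]]}}

```text
time: 25.95
ee_pos: [0.5086, -0.302, 0.1591]
tcp_rot: [172.8, -2.2, 178.0]
wrist_force: [-1.7, 5.7, -1.7]
opening: 0.0155
grasp_force: 26.1
```

```bash
python3 - <<'E'
from h import *
pred()
E
```

```text
h in base mm: x 0.3 y -17.0 z 175.0 yaw -2.3 tilt 7.24 F [-1.7  5.7 -1.7] tau [1.27 0.09 0.16] open 0.0155 t 25.95
```

Contact shows at Yh ≈ −16.8, against −16.6 predicted, so the toes are hooked. I'll back off about 2 mm and level the tray along the arc in small steps.

Request:
{"api": "arm_command", "payload": {"series": [[0, 0.001, 0.0002, 0], [0, 0.002, 0.0003, 0], [0, 0.002, 0.0005, 0], [0, 0.002, 0.0008, 0], [0, 0.002, 0.001, 0]], "hand": 0.0, "grip_force": 20}}

```text
time: 26.45
ee_pos: [0.5088, -0.3006, 0.1584]
tcp_rot: [172.8, -2.2, 178.0]
wrist_force: [0.4, 1.3, -1.7]
opening: 0.0161
grasp_force: 25.7
```

Request:
{"api": "arm_command", "payload": {"series": [[0, 0.0006, 0.0005, 0], [0, 0.0012, 0.001, 0], [0, 0.0018, 0.0015, 0], [0, 0.0022, 0.0018, 0], [0, 0.0022, 0.0018, 0]]}}

```text
time: 26.95
ee_pos: [0.5089, -0.2984, 0.157]
tcp_rot: [172.9, -2.2, 178.0]
wrist_force: [2.0, -1.4, 0.5]
opening: 0.0156
grasp_force: 27.9
```

```bash
python3 - <<'E'
from h import *
pred()
E
```

```text
h in base mm: x 0.4 y -13.4 z 172.9 yaw -2.31 tilt 7.11 F [ 2.  -1.4  0.5] tau [-1.04 -0.21  0.14] open 0.0156 t 26.95
```

Request:
{"api": "arm_command", "payload": {"series": [[0, 0.0007, 0.0006, 0], [0, 0.0014, 0.0012, 0], [0, 0.0021, 0.0018, 0], [0, 0.0028, 0.0024, 0], [0, 0.0028, 0.0024, 0]]}}

```text
time: 27.45
ee_pos: [0.5088, -0.2949, 0.1548]
tcp_rot: [172.8, -2.2, 178.0]
wrist_force: [2.2, -2.3, 3.1]
opening: 0.0156
grasp_force: 38.7
```

```bash
python3 - <<'E'
from h import *
pred()
E
```

```text
h in base mm: x 0.2 y -9.9 z 170.7 yaw -2.31 tilt 7.15 F [ 2.2 -2.3  3.1] tau [-1.24 -0.31  0.17] open 0.0156 t 27.45
```

Request:
{"api": "arm_command", "payload": {"series": [[0, 0.0007, 0.0006, 0], [0, 0.0014, 0.0012, 0], [0, 0.0021, 0.0018, 0], [0, 0.0028, 0.0024, 0], [0, 0.0028, 0.0024, 0]]}}

```text
time: 27.95
ee_pos: [0.5088, -0.2919, 0.1528]
tcp_rot: [172.8, -2.2, 178.0]
wrist_force: [2.4, -2.7, 4.6]
opening: 0.0154
grasp_force: 49.3
```

```bash
python3 - <<'E'
from h import *
h,x,y,z,M=pred()
P=tri(['tray_lug','tray_toe','handle'],2)
c,T=cam('scene'); c2,T2=cam('side')
cv2.imwrite('pics/m6.png',np.hstack([cv2.resize(c['color'][190:390,90:290],None,fx=2.2,fy=2.2),cv2.resize(c2['color'][90:290,200:350],None,fx=2.2,fy=2.2)]))
E
```

```text
h in base mm: x 0.1 y -6.9 z 168.6 yaw -2.31 tilt 7.15 F [ 2.4 -2.7  4.6] tau [-1.66 -0.33  0.21] open 0.0154 t 27.95
tray_lug [ 0.5561 -0.2103  0.0454] res 0.0071
tray_toe [ 0.5499 -0.3731  0.0379] res 0.0047
handle [ 0.5139 -0.2985  0.1682] res 0.0058
```

View pics/m6.png

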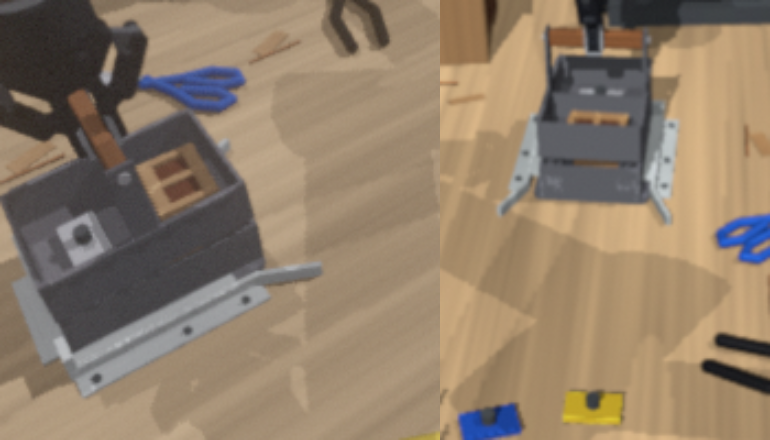

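The picture shows the tray nearly level and hooked, with a wedge gap only at the +y end (lug tip about 45 mm, toe about 38 mm). I've now viewed 12 pictures, over the limit of 10. From here I'll rely on numbers only.

Request:
{"api": "arm_command", "payload": {"series": [[0, 0.0007, 0.0006, 0], [0, 0.0014, 0.0012, 0], [0, 0.0021, 0.0018, 0], [0, 0.0026, 0.0024, 0], [0, 0.0026, 0.0024, 0]]}}

```text
time: 29.35
ee_pos: [0.5089, -0.2891, 0.1508]
tcp_rot: [172.9, -2.2, 178.0]
wrist_force: [1.9, -3.3, 5.1]
opening: 0.0158
grasp_force: 58.6
```

```bash
python3 - <<'E'
from h import *
pred()
E
```

```text
h in base mm: x 0.1 y -4.1 z 166.6 yaw -2.32 tilt 7.14 F [ 1.9 -3.3  5.1] tau [-1.8  -0.37  0.12] open 0.0158 t 29.35
```

Request:
{"api": "arm_command", "payload": {"series": [[0, 0.0006, 0.0006, 0], [0, 0.0011, 0.0011, 0], [0, 0.0016, 0.0016, 0], [0, 0.002, 0.002, 0], [0, 0.002, 0.002, 0]]}}

```text
time: 29.85
ee_pos: [0.509, -0.2872, 0.1494]
tcp_rot: [172.9, -2.2, 178.0]
wrist_force: [1.8, -3.5, 7.2]
opening: 0.0157
grasp_force: 65.2
```

```bash
python3 - <<'E'
from h import *
pred()
P=tri(['tray_lug','tray_toe'],2)
E
```

```text
h in base mm: x 0.1 y -2.2 z 165.3 yaw -2.32 tilt 7.08 F [ 1.8 -3.5  7.2] tau [-2.23 -0.27  0.15] open 0.0157 t 29.85
tray_lug [ 0.5603 -0.2134  0.0435] res 0.0059
tray_toe [ 0.5554 -0.3706  0.0352] res 0.0105
```

Request:
{"api": "arm_command", "payload": {"series": [[0, 0.0004, 0.0004, 0], [0, 0.0008, 0.0008, 0], [0, 0.0011, 0.0011, 0], [0, 0.0013, 0.0014, 0], [0, 0.0013, 0.0014, 0]]}}

```text
time: 30.95
ee_pos: [0.5091, -0.286, 0.1485]
tcp_rot: [173.0, -2.2, 177.9]
wrist_force: [1.6, -4.9, 9.1]
opening: 0.0156
grasp_force: 69.7
```

```bash
python3 - <<'E'
from h import *
pred()
E
```

```text
h in base mm: x 0.1 y -1.0 z 164.4 yaw -2.32 tilt 7.04 F [ 1.6 -4.9  9.1] tau [-2.57 -0.19  0.18] open 0.0156 t 30.95
```

Request:
{"api": "arm_command", "payload": {"series": [[0, 0.0002, 0.0004, 0], [0, 0.0004, 0.0008, 0], [0, 0.0005, 0.0012, 0], [0, 0.0006, 0.0014, 0], [0, 0.0006, 0.0014, 0]]}}

```text
time: 31.45
ee_pos: [0.5092, -0.2847, 0.1473]
tcp_rot: [172.9, -2.1, 178.0]
wrist_force: [1.9, -1.8, 9.7]
opening: 0.0157
grasp_force: 74.1
```

```bash
python3 - <<'E'
from h import *
pred()
P=tri(['tray_lug','tray_toe'],2)
E
```

```text
h in base mm: x 0.2 y 0.3 z 163.2 yaw -2.31 tilt 7.11 F [ 1.9 -1.8  9.7] tau [-1.69 -0.31  0.11] open 0.0157 t 31.45
tray_lug [ 0.5566 -0.2134  0.037 ] res 0.0045
tray_toe [ 0.5514 -0.3733  0.0383] res 0.005
```

Request:
{"api": "arm_command", "payload": {"series": [[0, 0, 0.0003, 0], [0, 0, 0.0006, 0], [0, 0, 0.0009, 0], [0, 0, 0.0012, 0], [0, 0, 0.0012, 0]]}}

```text
time: 32.55
ee_pos: [0.5092, -0.2848, 0.1473]
tcp_rot: [172.9, -2.1, 178.0]
wrist_force: [0.2, -1.9, 16.4]
opening: 0.016
grasp_force: 74.5
```

Fz jumps with no further descent, so the tray is seated. I'll ease the force and open.

Request:
{"api": "arm_command", "payload": {"series": [[0, 0, -0.0005, 0], [0, 0, -0.0008, 0], [0, 0, -0.0008, 0], [0, 0, -0.0008, 0], [0, 0, -0.0008, 0]]}}

```text
time: 33.05
ee_pos: [0.5092, -0.2848, 0.1473]
tcp_rot: [172.9, -2.1, 178.0]
wrist_force: [1.4, -2.5, 11.5]
opening: 0.0156
grasp_force: 74.2
```

Request:
{"api": "arm_command", "payload": {"series": [[0, 0, 0, 0], [0, 0, 0, 0], [0, 0, 0, 0], [0, 0, 0, 0], [0, 0, 0, 0]], "hand": 0.05}}

```text
time: 33.55
ee_pos: [0.5086, -0.2842, 0.1455]
tcp_rot: [172.8, -2.3, 178.0]
wrist_force: [-0.3, 0.6, 0.5]
opening: 0.0499
grasp_force: 0.0
```

```bash
python3 - <<'E'
from h import *
pred()
P=tri(['tray_lug','tray_toe'],3)
E
```

```text
h in base mm: x -0.4 y 0.7 z 161.3 yaw -2.32 tilt 7.21 F [-0.3  0.6  0.5] tau [-0.15 -0.02 -0.01] open 0.0499 t 33.55
tray_lug [ 0.5582 -0.211   0.0388] res 0.0069
tray_toe [ 0.5473 -0.3704  0.0376] res 0.0088
```

Released. I'll retract, then press lightly on the +y wall with closed fingers, both to check its height (about 96 mm if seated) and to seat it.

Request:
{"api": "arm_command", "payload": {"series": [[0, 0, -0.01, 0], [0, 0, -0.03, 0], [0, 0, -0.06, 0], [0, 0, -0.09, 0], [0, 0, -0.11, 0]]}}

```text
time: 34.95
ee_pos: [0.5127, -0.2986, 0.2579]
tcp_rot: [172.9, -2.1, 178.0]
wrist_force: [0.0, 0.0, 0.4]
opening: 0.05
grasp_force: 0.0
```

Request:
{"api": "arm_command", "payload": {"series": [[0, 0.04, 0, 0], [0, 0.08, 0, 0], [0, 0.096, 0, 0], [0, 0.096, 0, 0], [0, 0.096, 0, 0]], "hand": 0.0}}

```text
time: 35.45
ee_pos: [0.5165, -0.2035, 0.2672]
tcp_rot: [172.9, -2.2, 178.0]
wrist_force: [0.0, -0.7, 0.8]
opening: -0.0
grasp_force: 0.0
```

```bash
python3 - <<'E'
from h import *
M=go3([.5127,-.200,.115],-2.2)
P=tri(['tray_lug','tray_toe','weight','panels'],2)
E
```

```text
t 35.45 ee [ 0.5165 -0.2035  0.2672] rot [172.9  -2.2 178. ] toolz [-0.034  0.126 -0.991] tooly [0.039 0.991 0.124] shift [-0.002  -0.0156  0.1515] turn 0.0035 F [ 0.  -0.7  0.8] open -0.0 j [-24.5   5.7 -22.6]
tray_lug [ 0.556  -0.2145  0.04  ] res 0.006
tray_toe [ 0.5505 -0.3118  0.0747] res 0.0676
weight [ 0.2723  0.0662 -0.2205] res 0.3699
panels [ 0.4894 -0.2515  0.0694] res 0.0682
```

Request:
{"api": "arm_command", "payload": {"series": [[-0.0005, -0.004, 0.03, 0], [-0.001, -0.007, 0.065, 0], [-0.0015, -0.011, 0.1, 0], [-0.002, -0.014, 0.135, 0], [-0.002, -0.0156, 0.1515, 0]]}}

```text
time: 36.95
ee_pos: [0.5112, -0.1989, 0.1114]
tcp_rot: [172.7, -2.4, 178.0]
wrist_force: [-0.3, -0.1, -0.8]
opening: 0.0002
grasp_force: 0.0
```

Request:
{"api": "arm_command", "payload": {"series": [[-0.0001, -0.0005, 0.004, 0], [-0.0002, -0.001, 0.008, 0], [-0.0003, -0.0015, 0.012, 0], [-0.0004, -0.0019, 0.015, 0], [-0.0004, -0.0019, 0.015, 0]]}}

```text
time: 37.45
ee_pos: [0.5125, -0.1997, 0.0998]
tcp_rot: [172.8, -2.2, 178.0]
wrist_force: [-0.2, -0.4, 0.1]
opening: -0.0004
grasp_force: 0.0
```

Request:
{"api": "arm_command", "payload": {"series": [[0, -0.0001, 0.0005, 0], [0, -0.0002, 0.001, 0], [0, -0.0002, 0.0015, 0], [0, -0.0003, 0.002, 0], [0, -0.0003, 0.002, 0]]}}

```text
time: 37.95
ee_pos: [0.5122, -0.1996, 0.0975]
tcp_rot: [172.8, -2.3, 178.0]
wrist_force: [-0.3, -0.1, -1.4]
opening: 0.0001
grasp_force: 0.0
```

Request:
{"api": "arm_command", "payload": {"series": [[0, -0.0001, 0.0005, 0], [0, -0.0001, 0.001, 0], [0, -0.0002, 0.0015, 0], [0, -0.0002, 0.0018, 0], [0, -0.0002, 0.0018, 0]]}}

```text
time: 38.45
ee_pos: [0.5123, -0.1996, 0.0961]
tcp_rot: [172.8, -2.2, 178.0]
wrist_force: [-1.3, 0.4, 4.5]
opening: 0.0002
grasp_force: 2.0
```

Request:
{"api": "arm_command", "payload": {"series": [[0, 0, 0.0004, 0], [0, 0, 0.0008, 0], [0, 0, 0.001, 0], [0, 0, 0.001, 0], [0, 0, 0.001, 0]]}}

```text
time: 38.95
ee_pos: [0.5123, -0.1996, 0.0959]
tcp_rot: [172.9, -2.2, 178.0]
wrist_force: [-2.9, 0.7, 10.5]
opening: 0.0001
grasp_force: 5.3
```

Request:
{"api": "arm_command", "payload": {"series": [[0, 0, -0.01, 0], [0, 0, -0.04, 0], [0, 0.003, -0.08, 0], [0, 0.006, -0.12, 0], [0, 0.02, -0.16, 0]]}}

```text
time: 39.45
ee_pos: [0.5182, -0.2005, 0.2572]
tcp_rot: [172.8, -2.3, 177.9]
wrist_force: [1.1, -0.7, 0.2]
opening: -0.0
grasp_force: 0.0
```

Request:
{"api": "arm_command", "payload": {"series": [[0, 0.04, -0.02, 0], [0, 0.08, -0.04, 0], [0, 0.12, -0.06, 0], [0, 0.15, -0.08, 0], [0, 0.15, -0.08, 0]]}}

```text
time: 39.95
ee_pos: [0.5276, -0.0586, 0.3574]
tcp_rot: [172.8, -2.0, 178.1]
wrist_force: [-0.0, 0.1, 0.4]
opening: 0.0
grasp_force: 0.0
```

```bash
python3 - <<'E'
from h import *
go3([.51,-.2,.3],-2.2)
P=tri(['tray_lug','tray_toe','tray_mid','handle','base_mid'],3)
for n in ['scene','side']:
    c,T=cam(n)
    for k in ['weight','panels']: print(n,k,[(np.round(d['location']).tolist(),round(d['confidence'],2),atz(c,T,d['location'],.054).round(3)[:2].tolist()) for d in bot.mark_of(n,k)])
    for k in ['tape','offcuts','dowel_jar']: print(n,k,[atz(c,T,d['location'],0).round(3)[:2].tolist() for d in bot.mark_of(n,k)[:1]])
E
```

```text
t 39.95 ee [ 0.5276 -0.0586  0.3574] rot [172.8  -2.  178.1] toolz [-0.03   0.126 -0.992] tooly [0.036 0.992 0.125] shift [ 0.011  -0.148   0.0397] turn 0.0062 F [-0.   0.1  0.4] open 0.0 j [-10.    6.8  -8.2]
tray_lug [ 0.5561 -0.2118  0.0424] res 0.0089
tray_toe [ 0.5488 -0.3712  0.0373] res 0.0105
tray_mid [ 0.5388 -0.1729  0.0384] res 0.5168
handle [ 0.5126 -0.2754  0.1385] res 0.1153
scene weight [([131.0, 302.0], 0.82, [0.511, -0.327]), ([305.0, 223.0], 0.64, [0.529, 0.09]), ([332.0, 166.0], 0.62, [0.374, 0.317]), ([343.0, 238.0], 0.57, [0.62, 0.124]), ([296.0, 164.0], 0.42, [0.299, 0.245])]
scene panels [([172.0, 278.0], 0.64, [0.5, -0.238])]
scene tape [[0.717, 0.177]]
scene offcuts [[0.676, 0.277]]
scene dowel_jar [[0.678, 0.368]]
side weight [([269.0, 275.0], 0.7, [0.474, 0.185]), ([389.0, 349.0], 0.69, [0.246, 0.348]), ([223.0, 283.0], 0.68, [0.564, 0.212]), ([352.0, 376.0], 0.59, [0.314, 0.408]), ([272.0, 137.0], 0.56, [0.509, -0.331])]
side panels [([273.0, 155.0], 0.66, [0.499, -0.241])]
side tape [[0.718, 0.181]]
side offcuts [[0.684, 0.261]]
side dowel_jar [[0.686, 0.363]]
```

The wall contact came at 96.0 mm and stayed stiff under 10 N, so the tray is flush. The toe and lug positions fit the home pose, the weight and panels are in the tray, and the tape, offcuts and jar have not moved. I'll hand in.

```bash
python3 -c "
from workcell import bot
print(bot.job_done())"
```

```text
the job is handed in; nothing more can be done
None
```

I handed the job in at about 41 s of the 67 s allowed. By my measurements the base tray is home in the rails and the parts tray sits hooked and flush on it, with its load inside, but `job_done()` returned no verdict; I also viewed 12 pictures, over the limit of 10.

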